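# Open the snap-in grille of the bench extractor and take out its mesh filter

## Robot

A 6-joint arm with a two-finger parallel gripper is mounted at the origin on a cart in front of the work surface, level with it; the furniture and walls round the work are solid. World frame = base frame: x ahead of the robot, y to its left, z up, the work surface at z = 0. Lengths are in m, angles in rad, forces in N, time in s.
With the tool pointing down it reaches from about 0.2 to 0.875 m from the base axis. Payload 3.4 kg.
Tool frame: the origin (TCP) lies between the finger pads; the fingertips stand 25 mm ahead of it and the grasp point (between the pads) lies 6 mm ahead of it (r.nose_length is the z of the fingertips in the tool frame, in m); z points along the fingers, y is the line along which they close (so a half turn about z gives the same grasp; the last joint's range is limited). The gripper opens to 94 mm and grips with 3 to 60 N. Pads are 16 mm wide; open, the fingers measure 119 mm over their backs; the gripper's body (75 mm by 177 mm) begins 78 mm behind the grasp point.
Start: joints at [-1.329, 0.276, 1.505, -0, 1.361, -0.121], TCP at [0.204, -0.538, 0.23] pointing down, gripper open.
Joint ranges: [-2.89, 2.89], [-0.75, 2.08], [0.22, 2.7], [-1.18, 4.32], [0.11, 2.71], [-2.7, 2.7]. Speed limits (rad/s): [2.57, 2.57, 3.14, 3.14, 3.14, 3.14].

## Interface

Orientations are given as a unit quaternion [w, x, y, z].
In Python, from plant import r, gripper_to, inverse_kinematics, vision, models, telemetry gives the robot as it stands. Calls block until the motion is done:
- r.move_to(position, orientation): joint-space move of the TCP to a pose.
- r.move_l(position, rot=None, vel=0.15, guard=None): straight line of the TCP; rot=None keeps the orientation; vel is the mean speed in m/s. With guard (N) it stops when the force on the tool has changed by that much, and returns True; else False.
- r.movej(angles): joint-space move.
- gripper_to(opening, f_grip=None): finger opening in m; f_grip is the grip in N (None keeps the last); returns when the fingers have stopped.
- r.hold(seconds).
- inverse_kinematics(position, orientation): joint angles nearest the present ones, or None.
- vision.snapshot(name): name is "scene" or "top"; returns the picture (400x640x3 uint8, red, green, blue); there is no depth.
- vision.get_calibration(name): a dict with "fx", "fy", "cx", "cy" (pixels), "position" and "orientation" of the camera in the world. Camera axes: x right, y down, z forward; pixel columns grow to the right and rows downward; lengths in m; the calibration is good to about 2 mm. A picture is of the moment at which its call begins. get_calibration takes no time and is no camera call.
A pose or a line that the arm cannot do raises r.PlanningError and nothing moves.
- r.sign_off(): hands the job in; it is judged then, once.
Trained networks look in the newest picture that a camera, given by its name, has taken for a name from the list of things; names that differ only in an ending like _2 or _b are one class to them, and where a whole thing is asked for, a point or a joint stands for the part that bears it (a point fixed in the world has none). Each returns a list of dicts, best first, with "score" (0 to 1); they miss things now and then, are a little off and sometimes report something else, mostly with a low value. They report only what shows in the picture. A call takes as long as a camera call.
- models.boxes_of(thing, camera): "at" ([x, y, z] in m, in world coordinates, good to about 4 mm: the middle of the surface that is visible of it).
- models.regions_of(thing, camera): "pixels" (400x640 bool, what is visible of it).
- models.mark_of(thing, camera): "at" ([x, y, z] in m, in world coordinates, good to about 4 mm: a listed point, or the origin of a listed thing).
Readings, each from a call of its own:
- telemetry.current_t(): time.
- telemetry.current_joints(): joint angles.
- telemetry.current_dq(): joint speeds.
- telemetry.current_joint_efforts(): joint torques, N m.
- telemetry.current_ee_pos(): TCP position.
- telemetry.current_tool_rot(): TCP orientation.
- telemetry.current_wrist_force(): force on the tool from outside, world axes, zero at the start.
- telemetry.current_torque(): the same for the moment, N m.
- telemetry.current_opening(): finger opening in m.
- telemetry.current_finger_force(): force on a finger pad.
Only numpy, scipy, OpenCV 4.12 (cv2) and the standard library are available. Lean on these libraries where they do the work, as an engineer would, in place of code of your own. Each camera call takes 0.05 s, during which the arm holds its last target. There are 200 camera calls.

## Task

The filter of the bench extractor has to be washed. Press the release tab at the front of its grille inward and pivot the grille up out of its frame on its hinge pins until it stands open by itself, leaning back on the fan hood. Then lift the wire-mesh filter out by its pull bar and set it down gently, flat on the floor of the grey rinse tray; leave the grille's pins in their slots and the other things on the table where they are.

Things in the scene. Friction and masses are not known exactly. Their poses are not given: they have to be found in the camera images.
- extractor: Bench extractor: fixed grey box, x -125 (front) to 103, y -80 to 80 mm; origin on the table under it, z up. Walls up to z 62; behind x 53 the fan hood rises to z 105. The well under the grille (x -94 to 40, y -60 to 60, floor at z 12) holds the filter. Hinge lugs at x 22 to 55, beside the well, reach z 71.
- extractor_hinge (a point): Pivot axis on the extractor, midway between its two hinge slots: (36, 0, 58.5) mm in extractor, axis along the extractor's y. The slots are open upward and 9 mm wide. Opened, the grille's top stands about 200 mm above the table.
- notch (a point): Middle of the notch in the extractor's front wall (x -125 to -100 mm of extractor), at height 30. The notch is 90 wide (y), open to the front and upward from z 12; catch lips at its two sides (z 50 to 56) narrow it to 62 there. The release tab stands in it.
- grille: Loose dark bar grille, 114 wide (y), 5 thick, 105 to 165 g with its tab. Two 7 mm hinge pins lie in the slots, the tab's catch holds its front. Origin on the pin axis; closed, its axes are the extractor's and it spans x -132 to 3 mm. It opens about its y axis, front end up and back. Its z axis, upright when closed, is level at 90 degrees; it rests on the hood's edge at about 107 degrees.
- release_tab (a joint): How far the tab is pressed inward (m): 0 at rest, held by a spring; 0.009 at its stop. From 0.0035 on the catch is free and the grille's front can be raised; keep it pressed until the front has risen 14 mm. Force: 2 N at first, 4.5 N at 0.004, 8 N at the stop. The pins have 1 mm of play fore and aft.
- tab_face (a point): Middle of the tab's ribbed outer face, 139.5 mm in front of the pin axis and 12 below it; axes of the grille. The face (44 wide in y, 10.5 down and up from here) is pressed toward +x. At its top a ledge, 5 thick, juts 6 mm to the front: a closed fingertip leaning in from the front can press the face in, then carry the tab up under the ledge.
- filter: Wire-mesh filter cassette in an aluminium frame, 96 x 96 x 16 mm, 110 to 225 g, loose on the floor of the well, under the grille. Origin at the centre of its underside, z up.
- pull_bar (a point): Middle of the filter's black pull bar, 31 mm above the filter's underside. The bar runs along the filter's x: 48 long (x), 10 thick (y), 12 high; free above the filter's face from z 15 to 25, its top at z 37. Pinch it across, along the filter's y.
- rinse_tray: Grey plastic open tray, fixed, 212 x 186 x 34 mm over its rim; origin under its centre, on the table. Inside 190 (x) x 160 (y) mm, floor 5 mm above the table.
- mixing_cup: Bystander: small clear cup, 69 mm wide, 88 high; origin under its centre.
- eraser: Bystander: small white eraser, 21 x 42 x 12 mm; origin under its centre.
- crayon_tin: Bystander: flat tin, 49 x 72 x 18 mm; origin under its centre.
- chalk_block: Bystander: white block, 58 x 108 x 34 mm; origin under its centre.

How it is judged:
By the outcome, as a careful person would: the job done as asked, in the order asked, and still so for the second after the job is handed in, with the robot touching nothing.
It also fails if it takes over 59 s, if anything falls off the work surface, if the arm or the gripper's body presses on something with over 40 N, if the wrist force passes 120 N, or if a joint passes its speed limit or range.

## Working session

There is one attempt and no reset: what is moved stays moved. The work goes in short steps, each a Python script; the robot and the scene stay as the last script left them, time stands still between calls to the robot, and variables do not carry over. Pictures are saved under pics/ and viewed, at most 10 in all, crops included, and the job is handed in when it is done.

```bash
ls; mkdir -p pics; python3 - <<'E'
from plant import r,vision,models,telemetry
import cv2,numpy as np
for c in("scene","top"):
    im=vision.snapshot(c); cv2.imwrite(f"pics/{c}0.png",im[:,:,::-1])
    k=vision.get_calibration(c);print(c,{a:np.round(b,3).tolist() for a,b in k.items()})
    for t in["extractor","extractor_hinge","notch","grille","tab_face","filter","pull_bar","rinse_tray","mixing_cup","eraser","crayon_tin","chalk_block"]:
        print(t,[(np.round(d["at"],4).tolist(),round(d["score"],2)) for d in models.mark_of(t,c)[:2]])
print(telemetry.current_t(),telemetry.current_ee_pos(),telemetry.current_tool_rot())
E
```

```text
pics
scene {'fx': 441.261, 'fy': 441.261, 'cx': 316.002, 'cy': 208.041, 'position': [0.035, 0.827, 0.493], 'orientation': [0.15, -0.21, 0.808, -0.53]}
extractor [([0.6325, -0.1383, -0.004], 0.96)]
extractor_hinge [([0.6677, -0.1349, 0.0611], 0.85)]
notch [([0.5198, -0.1577, 0.0317], 0.83)]
grille [([0.6662, -0.1331, 0.0583], 0.57)]
tab_face [([0.5276, -0.1558, 0.0494], 0.57)]
filter []
pull_bar [([0.5301, -0.1572, 0.0507], 0.48)]
rinse_tray [([0.6183, 0.2168, -0.0017], 0.81)]
mixing_cup [([0.7313, 0.0266, 0.0021], 0.89), ([0.6175, 0.2166, 0.0001], 0.32)]
eraser [([0.3771, 0.0032, -0.0017], 0.67), ([0.7316, 0.0281, 0.0004], 0.46)]
crayon_tin [([0.361, 0.1469, 0.0063], 0.68)]
chalk_block [([0.3706, -0.3053, -0.0008], 0.75), ([0.619, 0.2133, -0.0013], 0.39)]
top {'fx': 410.41, 'fy': 410.41, 'cx': 321.521, 'cy': 198.739, 'position': [0.342, -0.039, 1.092], 'orientation': [-0.07, 0.707, -0.701, 0.064]}
extractor [([0.6291, -0.1414, -0.001], 0.74)]
extractor_hinge [([0.6663, -0.1351, 0.0589], 0.9)]
notch [([0.52, -0.1635, 0.0258], 0.85)]
grille [([0.664, -0.1328, 0.0568], 0.95), ([0.3702, 0.003, -0.0009], 0.32)]
tab_face [([0.5275, -0.1596, 0.0471], 0.64), ([0.6168, 0.214, -0.0018], 0.17)]
filter [([0.6008, -0.1452, 0.0122], 0.95), ([0.3741, 0.0015, 0.0004], 0.61)]
pull_bar [([0.6028, -0.1454, 0.0429], 0.71)]
rinse_tray [([0.62, 0.2118, -0.0043], 0.65)]
mixing_cup [([0.7263, 0.0294, 0.001], 0.83)]
eraser [([0.3731, 0.0038, 0.0], 0.59)]
crayon_tin [([0.3562, 0.1494, -0.0014], 0.6)]
chalk_block [([0.3605, -0.3063, -0.0003], 0.78)]
1.3 [ 0.20406294 -0.53762398  0.23049964] [6.36947136e-05 9.83593730e-01 1.80397809e-01 8.72663443e-06]
```

View pics/scene0.png

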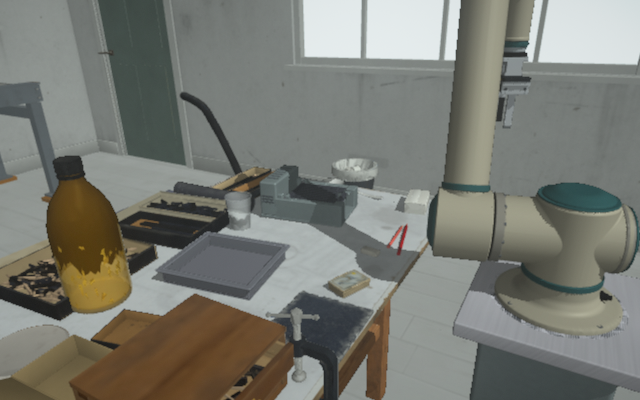

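View pics/top0.png

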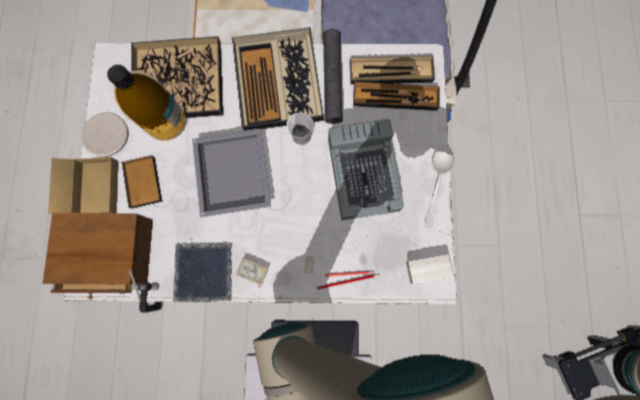

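The top view shows the extractor at about (365,170), the tray at (235,170), the cup at (300,127) and the chalk at (430,265), which agrees with the network marks. Next I'll fit the extractor pose and check that the arc is reachable.

```bash
cat > h.py <<'E'
import numpy as np, cv2
from scipy.spatial.transform import Rotation as R
from plant import r,gripper_to,inverse_kinematics,vision,models,telemetry
def quat(a,yaw,s=1):
    "tool z leaning a rad below horizontal, along yaw; fingers close along the extractor's y"
    z=np.array([np.cos(a),0,-np.sin(a)]); y=np.array([0,s,0.]); x=np.cross(y,z)
    q=(R.from_euler('z',yaw)*R.from_matrix(np.c_[x,y,z])).as_quat(); return q[[3,0,1,2]]
def lean(phi): return np.radians(30+phi*0.63)
def tcp(phi,p,zg,hinge,yaw,back=0.):
    """TCP with the tip's most inward corner p beyond the face (x_g=-.1395) and the tip's upper corner at z_g=zg;
    hinge = world pivot, phi in deg"""
    a=lean(phi); f=np.radians(phi); b=f-a      # tool direction above x_g, in the grille frame
    d=np.array([np.cos(b),np.sin(b)]); u=np.array([-np.sin(b),np.cos(b)])
    up,lo=.008*u,-.008*u
    tip=np.array([-.1395+p-max(up[0],lo[0]), zg-up[1]])
    g=tip-(r.nose_length+back)*d
    X=g[0]*np.cos(f)+g[1]*np.sin(f); Z=-g[0]*np.sin(f)+g[1]*np.cos(f)
    return hinge+R.from_euler('z',yaw).apply([X,0,Z]), quat(a,yaw,S)
S=1
E
python3 - <<'E'
import h
from h import *
L=dict(extractor=(0,0,0),extractor_hinge=(.036,0,.0585),notch=(-.1125,0,.03),grille=(.036,0,.0585),tab_face=(-.1035,0,.0465))
P=[];Q=[]
for c in("scene","top"):
    vision.snapshot(c)
    for t,l in L.items():
        m=models.mark_of(t,c)
        if m: P.append(l);Q.append(m[0]["at"])
    m=models.regions_of("rinse_tray",c)[0]["pixels"]; k=vision.get_calibration(c)
    ct=max(cv2.findContours(m.astype('uint8'),0,2)[0],key=cv2.contourArea)[:,0,:]
    q=np.array(k["orientation"]);M=R.from_quat(q[[1,2,3,0]])
    d=M.apply(np.c_[(ct[:,0]-k["cx"])/k["fx"],(ct[:,1]-k["cy"])/k["fy"],np.ones(len(ct))]);o=np.array(k["position"])
    w=o+d*((.034-o[2])/d[:,2:]); print(c,"tray",cv2.minAreaRect((w[:,:2]*1000).astype('float32')))
P=np.array(P);Q=np.array(Q);A=P[:,:2]-P[:,:2].mean(0);B=Q[:,:2]-Q[:,:2].mean(0)
yaw=np.arctan2((A[:,0]*B[:,1]-A[:,1]*B[:,0]).sum(),(A*B).sum())
t=Q.mean(0)-R.from_euler('z',yaw).apply(P.mean(0)); hinge=t+R.from_euler('z',yaw).apply([.036,0,.0585]); hinge[2]=.0585
print("yaw",yaw,"origin",t,"hinge",hinge,"resid",np.abs(Q-t-R.from_euler('z',yaw).apply(P)).max(0))
np.save("pose.npy",np.r_[hinge,yaw])
for h.S in(1,-1):
    for phi in(0,15,30,50,70,90,106):
        p,q=tcp(phi,-.03 if phi==0 else .005,-.0125,hinge,yaw); j=inverse_kinematics(p,q); print(h.S,phi,p.round(3),None if j is None else np.round(j,2))
E
```

```text
scene tray ((605.4456176757812, 233.47779846191406), (235.1724853515625, 223.1469268798828), 8.703639030456543)
top tray ((617.2092895507812, 212.65243530273438), (218.24574279785156, 187.84146118164062), 9.323769569396973)
yaw 0.15917719676799966 origin [ 6.29485911e-01 -1.41395031e-01  1.20000000e-04] hinge [ 0.6650308  -0.13568882  0.0585    ] resid [0.00280565 0.00479503 0.00678   ]
1 0 [ 0.472 -0.167  0.052] [-1.2   0.63  2.63  1.85  1.08  1.43]
1 15 [ 0.509 -0.161  0.091] [-0.95  0.32  2.43  1.68  0.77  2.09]
1 30 [ 0.522 -0.159  0.129] None
1 50 [ 0.551 -0.154  0.172] [-0.61  0.13  1.98  0.52  0.73 -2.68]
1 70 [ 0.594 -0.147  0.202] [-0.45  0.22  1.69  0.19  1.01 -2.26]
1 90 [ 0.643 -0.139  0.218] [-0.33  0.38  1.38  0.03  1.33 -2.07]
1 106 [ 0.686 -0.132  0.219] [-0.26  0.54  1.12 -0.05  1.59 -1.99]
-1 0 [ 0.472 -0.167  0.052] [-1.2   0.63  2.63  1.85  1.08 -1.71]
-1 15 [ 0.509 -0.161  0.091] [-0.95  0.32  2.43  1.68  0.77 -1.06]
-1 30 [ 0.522 -0.159  0.129] [-0.81  0.16  2.25  1.18  0.63 -0.36]
-1 50 [ 0.551 -0.154  0.172] [-0.61  0.13  1.98  0.52  0.73  0.46]
-1 70 [ 0.594 -0.147  0.202] [-0.45  0.22  1.69  0.19  1.01  0.88]
-1 90 [ 0.643 -0.139  0.218] [-0.33  0.38  1.38  0.03  1.33  1.07]
-1 106 [ 0.686 -0.132  0.219] [-0.26  0.54  1.12 -0.05  1.59  1.15]
```

```bash
sed -i 's/30+phi\*0.63/38+phi*0.56/; s/^S=1/S=-1/' h.py; python3 - <<'E'
from h import *
v=np.load("pose.npy");H,yaw=v[:3],v[3]
for phi in(0,10,20,30,50,70,90,106):
    p,q=tcp(phi,.005,-.013,H,yaw); j=inverse_kinematics(p,q); print(phi,p.round(3),None if j is None else np.round(j,2))
p0,q=tcp(0,-.03,-.014,H,yaw)
gripper_to(0.0,20)
r.move_to(p0+[0,0,.12],q); print(telemetry.current_t())
r.move_l(p0,vel=.12); f0=telemetry.current_wrist_force()
p1,_=tcp(0,.008,-.014,H,yaw)
print("hit",r.move_l(p1,vel=.025,guard=2.0))
e=telemetry.current_ee_pos(); print("press offset p at contact",(.008-np.linalg.norm(p1-e)), e, telemetry.current_wrist_force()-f0, telemetry.current_opening(),telemetry.current_t())
cv2.imwrite("pics/s1.png",cv2.resize(vision.snapshot("scene")[140:260,220:460,::-1],None,fx=3,fy=3))
E
```

```text
0 [ 0.508 -0.161  0.055] [-0.98  0.45  2.5   1.85  0.84 -1.33]
10 [ 0.509 -0.161  0.081] [-0.9   0.3   2.4   1.6   0.69 -0.93]
20 [ 0.514 -0.16   0.106] [-0.82  0.2   2.29  1.26  0.61 -0.48]
30 [ 0.523 -0.159  0.13 ] [-0.74  0.15  2.17  0.9   0.61 -0.03]
50 [ 0.553 -0.154  0.173] [-0.57  0.15  1.91  0.39  0.8   0.61]
70 [ 0.594 -0.147  0.203] [-0.43  0.25  1.64  0.14  1.07  0.93]
90 [ 0.644 -0.139  0.218] [-0.33  0.39  1.36  0.01  1.37  1.08]
106 [ 0.685 -0.132  0.22 ] [-0.26  0.54  1.11 -0.05  1.61  1.15]
5.1167
hit True
press offset p at contact 0.002280294684541372 [ 0.50522968 -0.16117506  0.05308373] [-2.28134954 -0.79780293  2.22401596] 0.0007686710098467492 7.4417
```

View pics/s1.png

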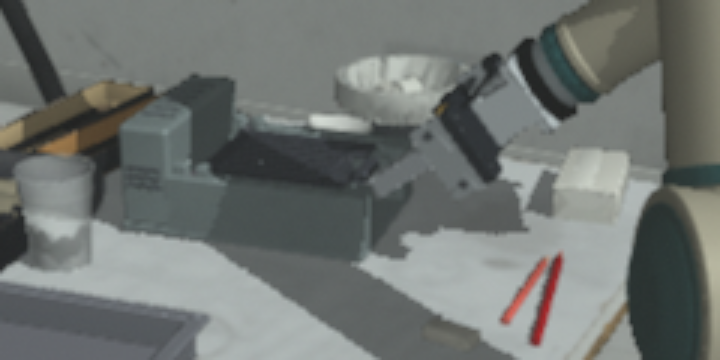

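The finger is in the notch at about (395,185), touching the tab, with the gripper clear of everything else. Next I'll press the tab and carry it up.

```bash
cat >> h.py <<'E'
v=np.load("pose.npy");H,yaw=v[:3],v[3]
F=lambda: np.round(R.from_euler('z',-yaw).apply(telemetry.current_wrist_force()),1)
E
python3 - <<'E'
from h import *
H=H+R.from_euler('z',yaw).apply([.0017,0,0]); np.save("pose.npy",np.r_[H,yaw])
for p in(.003,.0065):
    r.move_l(tcp(0,p,-.014,H,yaw)[0],vel=.02); print(p,F())
for phi in(2,4,6,8,10):
    x,q=tcp(phi,.0065,-.0135,H,yaw); r.move_l(x,rot=q,vel=.03); print(phi,F())
vision.snapshot("top");
print(telemetry.current_t(),[(d["at"],d["score"]) for d in models.mark_of("tab_face","top")[:1]])
cv2.imwrite("pics/s2.png",cv2.resize(vision.snapshot("scene")[140:260,220:460,::-1],None,fx=3,fy=3))
E
```

```text
0.003 [-4.  -0.6  0.9]
0.0065 [-6.4 -0.8  2.1]
2 [-5.1 -0.8 -0.9]
4 [-5.8 -0.6 -0.6]
6 [-6.1 -1.  -0.8]
8 [-5.4 -0.6 -0.7]
10 [-6.7 -0.3  0.3]
9.7917 [([0.5351, -0.158, 0.0697], 0.56)]
```

View pics/s2.png

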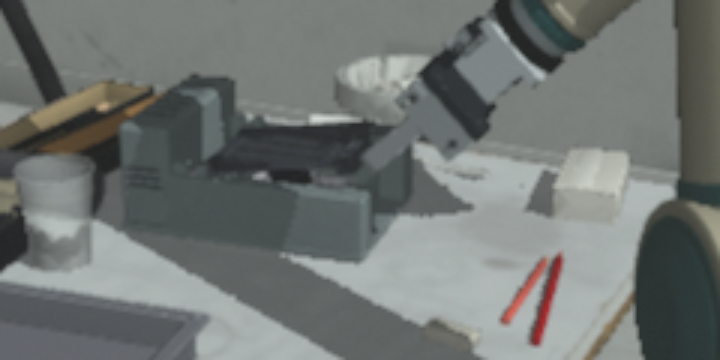

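The grille's front has come clear and rides on the fingertip at about (370,150), so I'll continue the arc.

```bash
python3 - <<'E'
from h import *
for phi in list(range(15,96,5))+[99,103]:
    x,q=tcp(phi,.006,-.0125,H,yaw)
    try: r.move_l(x,rot=q,vel=.05)
    except r.PlanningError as e: print(phi,e);break
    f=F(); print(phi,f,end=' ')
    if np.abs(f).max()>18: print("stop");break
vision.snapshot("top");
print(telemetry.current_t(),[(d["at"],d["score"]) for d in models.mark_of("tab_face","top")[:1]],H)
cv2.imwrite("pics/s3.png",cv2.resize(vision.snapshot("scene")[80:260,220:460,::-1],None,fx=3,fy=3))
E
```

```text
15 [-5.6 -1.  -0.4] 20 [-6.1 -0.9 -0.3] 25 [-5.6 -1.5  2.1] 30 [-5.2 -1.3  2. ] 35 [-4.6 -1.6  3.4] 40 [-4.2 -0.4  2.9] 45 [-4.3 -0.2  2.6] 50 [-5.   0.6  4.3] 55 [-5.4  1.9  4. ] 60 [-3.8  0.8  3.9] 65 [-4.1  1.3  4.7] 70 [-3.6  1.   5.3] 75 [-2.   1.7  5.3] 80 [-1.6  1.8  6.5] 85 [-0.5  2.1  5.8] 90 [0.4 0.9 6.5] 95 [-0.2  1.9  5.9] 99 [0.6 1.1 4.5] 103 [1.2 2.4 5.5] 17.6167 [] [ 0.66670931 -0.13541936  0.0585    ]
```

View pics/s3.png

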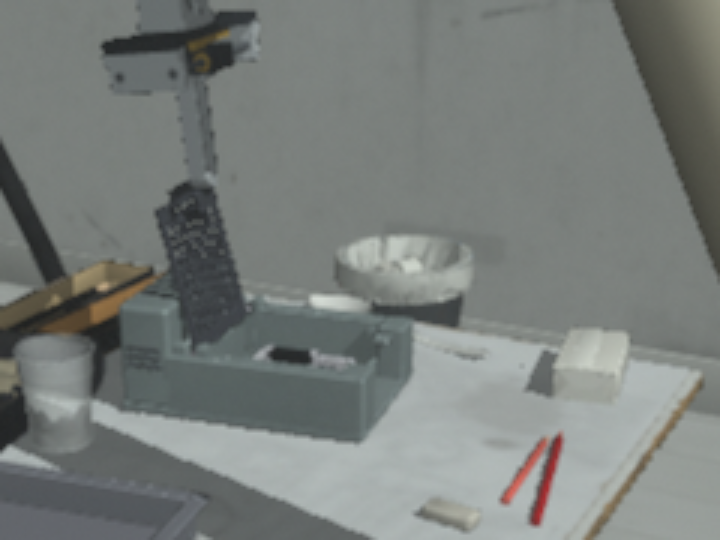

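The grille stands nearly fully open, with the finger on its top edge at about (200,185) and the filter's bar exposed at (290,355). I'll finish to the rest angle, withdraw upward and look again.

```bash
python3 - <<'E'
from h import *
x,q=tcp(105.5,.005,-.0125,H,yaw); r.move_l(x,rot=q,vel=.03,guard=8); print(F())
x,_=tcp(105.5,-.015,-.0135,H,yaw); r.move_l(x,vel=.04); print(F())
x,_=tcp(105.5,-.06,-.02,H,yaw); r.move_l(x,vel=.15)
q=quat(np.pi/2,yaw,-1); r.move_l(R.from_euler('z',yaw).apply([-.075,0,0])+[H[0],H[1],.28],rot=q,vel=.15)
gripper_to(.04,30)
ex=lambda p:R.from_euler('z',-yaw).apply(np.array(p)-H)+[.036,0,.0585]
for c in("scene","top"):
    im=vision.snapshot(c)
    for t in("pull_bar","filter","grille","tab_face","extractor_hinge"):
        for d in models.mark_of(t,c)[:1]: print(c,t,np.round(d["at"],4),"in ext",ex(d["at"]).round(4),round(d["score"],2))
    for d in models.regions_of("pull_bar",c)[:1]:
        ct=np.argwhere(d["pixels"])[:,::-1]; k=vision.get_calibration(c); Q=np.array(k["orientation"])
        w=R.from_quat(Q[[1,2,3,0]]).apply(np.c_[(ct-[k["cx"],k["cy"]])/k["fx"],np.ones(len(ct))]);o=np.array(k["position"])
        w=o+w*((.049-o[2])/w[:,2:]); print("bar rect",cv2.minAreaRect((w[:,:2]*1000).astype('float32')))
    cv2.imwrite(f"pics/{c}4.png",cv2.resize(im[80:260,220:460,::-1],None,fx=3,fy=3))
print(telemetry.current_t())
E
```

```text
[0.7 1.6 4.7]
[ 0.2  0.1 -0.3]
scene pull_bar [ 0.5955 -0.1465  0.0412] in ext [-0.0361  0.0003  0.0412] 0.6
scene filter [ 0.5967 -0.1446  0.0074] in ext [-0.0346  0.002   0.0074] 0.54
scene grille [ 0.6639 -0.1334  0.0578] in ext [0.0335 0.0024 0.0578] 0.88
scene tab_face [ 0.6641 -0.1365  0.0575] in ext [ 0.0333 -0.0007  0.0575] 0.74
scene extractor_hinge [ 0.6673 -0.1385  0.0593] in ext [ 0.0361 -0.0031  0.0593] 0.75
bar rect ((574.5585327148438, -127.87171173095703), (83.82867431640625, 35.13035202026367), 9.293420791625977)
top pull_bar [ 0.6003 -0.1426  0.0443] in ext [-0.0307  0.0034  0.0443] 0.8
top filter [ 0.5968 -0.1461  0.0134] in ext [-0.0347  0.0005  0.0134] 0.8
top tab_face [ 0.6153  0.2116 -0.005 ] in ext [ 0.0402  0.3508 -0.005 ] 0.65
top extractor_hinge [ 0.6655 -0.1386  0.0584] in ext [ 0.0343 -0.0029  0.0584] 0.63
bar rect ((591.6681518554688, -140.675537109375), (93.37150573730469, 94.75929260253906), 9.947444915771484)
21.5167
```

View pics/scene4.png

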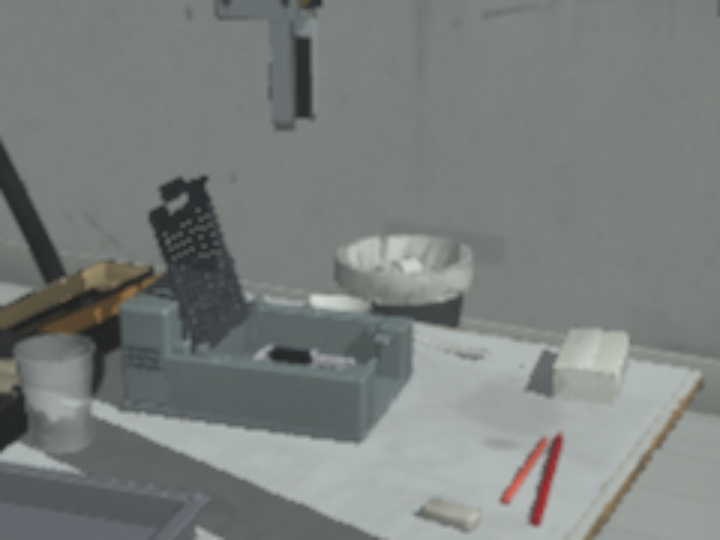

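View pics/top4.png

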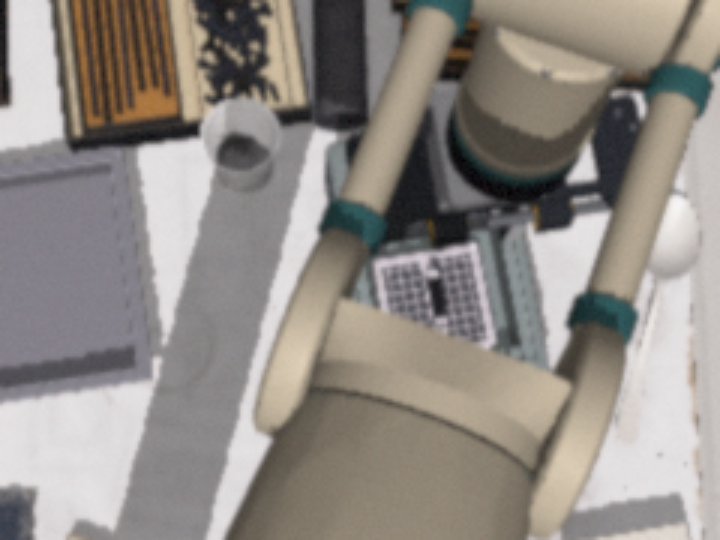

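The grille leans open by itself, with its pins at about (195,345). The filter shows squarely in the well, its bar at about (437,297) in the top crop. Next I'll grasp the bar and lift.

```bash
python3 - <<'E'
from h import *
y=.165; q=quat(np.pi/2,y,-1); b=np.array([.5967,-.1445,0])
r.move_l(b+[0,0,.12],rot=q,vel=.15)
print("guard",r.move_l(b+[0,0,.0565],vel=.05,guard=5),telemetry.current_ee_pos(),F())
f0=F()
gripper_to(0.0,35); print("opening",telemetry.current_opening(),telemetry.current_finger_force(),F())
r.move_l(b+[0,0,.075],vel=.04); print("wt",F()-f0)
r.move_l(b+[0,0,.17],vel=.1); r.hold(.2); print("wt",F()-f0,telemetry.current_torque(),telemetry.current_opening(),telemetry.current_t())
im=vision.snapshot("scene"); cv2.imwrite("pics/s5.png",cv2.resize(im[80:260,220:460,::-1],None,fx=3,fy=3))
E
```

```text
guard False [ 0.59699162 -0.14460337  0.05687478] [ 1.  -0.8 -0.4]
opening 0.009604139511618438 34.993053674697876 [1.  0.3 0.8]
wt [-1.5  1.3 -1. ]
wt [-0.7  0.3 -1.2] [ 0.02310733 -0.05015327 -0.04592808] 0.009780496615489786 26.6417
```

View pics/s5.png

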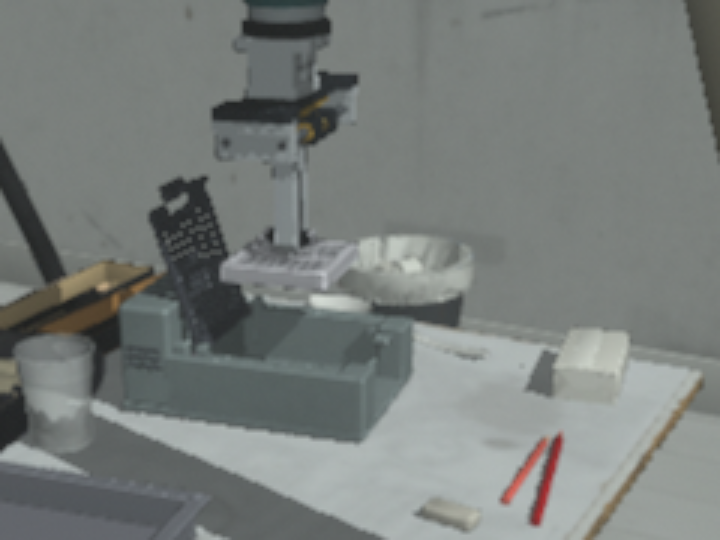

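The filter hangs level at about (290,262), clear of the standing grille. Now I'll carry it to the tray.

```bash
python3 - <<'E'
from h import *
q=quat(np.pi/2,.165,-1); t=np.array([.618,.213,0])
r.move_l([.55,-.02,.17],vel=.15); r.move_l(t+[0,0,.17],vel=.15); r.move_l(t+[0,0,.062],vel=.1)
print(F(),"guard",r.move_l(t+[0,0,.0485],vel=.015,guard=3),telemetry.current_ee_pos(),F())
gripper_to(.04,10); print(telemetry.current_t(),F())
r.move_l(t+[0,0,.2],vel=.12); r.move_l([.45,.1,.28],vel=.2)
for c in("scene","top"):
    im=vision.snapshot(c); cv2.imwrite(f"pics/{c}6.png",im[:,:,::-1])
    for n in("filter","rinse_tray","mixing_cup","grille"):
        for d in models.mark_of(n,c)[:1]: print(c,n,np.round(d["at"],4),round(d["score"],2))
print(telemetry.current_t())
s=cv2.imread("pics/scene6.png");u=cv2.imread("pics/top6.png")
cv2.imwrite("pics/c6.png",np.vstack([cv2.resize(s[140:320,140:440],None,fx=1.6,fy=1.6),cv2.resize(u[90:270,140:440],None,fx=1.6,fy=1.6)]))
E
```

```text
[-0.1 -0.1 -1.9] guard True [0.61779688 0.21295686 0.04956193] [0.5 0.5 4.8]
32.15 [ 0.1  0.3 -0.2]
scene filter [0.6201 0.2134 0.003 ] 0.7
scene rinse_tray [ 0.6183  0.2163 -0.0012] 0.69
scene mixing_cup [0.7311 0.0272 0.0008] 0.94
scene grille [ 0.6672 -0.1345  0.0579] 0.87
top mixing_cup [ 0.3655 -0.3091  0.0013] 0.67
top grille [ 0.661  -0.1317  0.0583] 0.6
35.3083
```

View pics/c6.png

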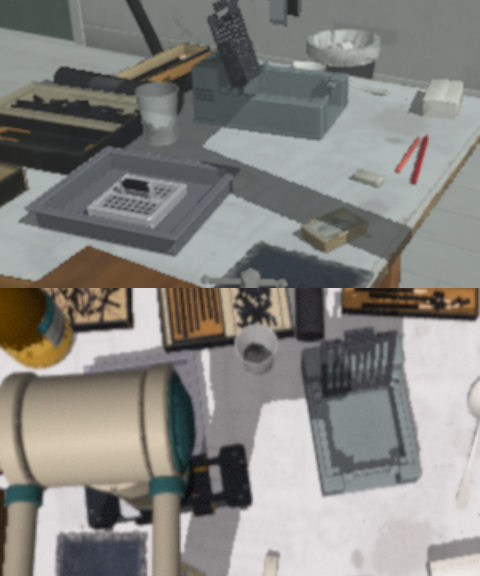

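The filter lies flat in the middle of the tray at about (137,195). The grille leans open on the hood at about (235,45), the well is empty and the other things are undisturbed.

```bash
python3 -c "
from plant import r
print(r.sign_off())"
```

```text
the job is handed in; nothing more can be done
None
```

The job is done and handed in: the grille stands open leaning on the hood, the filter lies flat in the rinse tray, and nothing else on the table looks moved (about 35 s on the robot's clock).

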